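# Lock the pull-out hanging rail with its linchpin

### The arm

A 6-joint arm with a two-finger parallel gripper is mounted at the origin on the work surface. World frame = base frame: x ahead of the robot, y to its left, z up, the work surface at z = 0. Lengths are in m, angles in rad, forces in N, time in s.
With the tool pointing down it reaches from about 0.35 to 0.975 m from the base axis. Payload 4.9 kg.
Tool frame: the origin (TCP) lies at the very end of the fingers, on their centre line; the grasp point (between the pads) lies behind it (manip.pinch_z is the y of the grasp point in the tool frame, in m); y points along the fingers, x is the direction in which the jaws open and shut, and the axes are right-handed (so a half turn about y gives the same grasp; the last joint's range is limited). The gripper opens to 85 mm and grips with 20 to 120 N. Pads are 22 mm wide; open, the fingers measure 114 mm over their backs; the gripper's body (76 mm by 85 mm) begins 54 mm behind the grasp point. The pads swing forward as they close: fully open they stand 13 mm farther back than shut.
Start: joints at [-1.258, 0.053, 1.613, -0, 1.476, -0.119], TCP at [0.262, -0.568, 0.231] pointing down, gripper open.
Joint ranges: [-3.01, 3.01], [-1.01, 2.22], [0.06, 2.58], [-1.02, 4.17], [0.09, 2.62], [-3.14, 3.14]. Speed limits (rad/s): [2.57, 2.57, 3.14, 3.14, 3.14, 3.14].

### API

Orientations are given as a unit quaternion [w, x, y, z].
In Python, from plant import manip gives the robot as it stands.
- The arm moves only by the tool drive_tool, never from a script. Its argument "motion" is a list of rows, each a list of 3 entries, a list of its own where there are three numbers: the shift along the tool's x, y, z in units of 25 mm (1.0 is 25 mm), then the turn, a rotation vector about the tool's x, y, z in units of 5 degrees (1.0 is 5 degrees), then the closure, from -1 (fully open) to 1 (shut). A call has 1 to 12 rows; each row shifts and turns the commanded pose from where the row before left it, along the tool's axes as they then stand; what a row does not reach is not made up. A row lasts 1/10 s, in which the tool goes at most 50 mm and 8.59 degrees, less where a joint would pass 70% of its speed; a pose out of reach is approached as far as the arm can. A call is refused whole if a number of a shift passes 1 or a number of a turn 1, either way. A call with a gripper value outside its range is refused whole. The fingers move at their own pace and stop on an object; the grip force is fixed at half the most. Time passes only in rows, so rows that do not move let the fingers close. It gives the time, the measured TCP pose, the force and the opening at its end, in the units of the state.
- manip.state(): the state, without advancing time (a new reading comes with each control period).
- manip.grab_frame(name): name is "scene" or "top" or "wrist"; returns a dict with "img" (384x512x3 uint8, blue, green, red), "range_z" (384x512 float32, m along the optical axis (not along the pixel's ray), 0 where there is no reading), "camera_matrix" (3x3 intrinsics, pixels), "world_from_camera" (4x4, takes a point from camera to world coordinates); the wrist camera has in their place "T_tool_cam" (4x4, takes a point from camera to tool coordinates, whose origin is the TCP and whose axes are the tool frame's). Camera axes: x right, y down, z forward; pixel columns grow to the right and rows downward; lengths in m; the calibration is good to about 2 mm. A picture is of the moment at which its call begins: read the wrist's pose just before it.
- manip.job_done(): hands the job in, once; it reports no verdict.
The state is a dict: "time": time; "joint_pos": joint angles; "joint_vel": joint speeds; "joint_efforts": joint torques, N m; "tool_pos": TCP position; "tool_rot": TCP orientation; "contact_force": force on the tool from outside, world axes, zero at the start; "ft_torque": the same for the moment, N m; "gripper_width": opening from 0.0 (shut) to 1.0 (fully open).
Only numpy, scipy, OpenCV 4.12 (cv2) and the standard library are available. Lean on these libraries where they do the work, as an engineer would, in place of code of your own. Each camera call takes 0.05 s, during which the arm holds its last target. There are 200 camera calls.

### The job

Lock the wardrobe's pull-out rail: take the linchpin from its bamboo rest, feel for the hole in the rail's tail without forcing the pin against the metal, and push it through until its flange sits fully down on the rail, with the ring still open. Then swing the sprung ring down over the rail's end so that it snaps shut across the pin's point, and let go. Leave the tin, spray bottle, thimble and stick as they are.

Things in the scene. Friction and masses are not known exactly. Their poses are not given: they have to be found in the camera images.
- pin_grip (a point): upper part of the linchpin's ribbed round steel head, 16 mm in diameter; it reaches 11 mm above this point. The pin (112 g) starts upright in a fixed bamboo block 76 x 60 x 44 mm, its flange on the block's top. z: up along the pin; the open ring sticks out towards -x; y: the ring's pivot axis. Fingers closing along y stay clear of the ring down to 24 mm below this point.
- pin_tip (a point): lower end of the linchpin's plain round shaft, same axes as the head: 67 mm below the grip point. The shaft is 11 mm in diameter and 32 mm long, its end chamfered by 1.2 mm; above it is the 19 mm flange, whose underside (35 mm below the grip point) is the seating face. The ring's pivot is 7 mm above that face.
- ring_arc (a point): middle of the far arc of the linchpin's ring (4 mm steel wire, 45 mm wide; this point is 43 mm from the pivot). Open, the ring stands square to the pin; shut, it lies along the pin and its arc is just below the pin's end.
- ring (a joint): swing of the ring: 0 fully open, 1.57 rad shut. Sprung over centre: below 0.785 it springs open, beyond that it snaps shut; about 1.5 N on the far arc moves it. A straight push down on the outer arc, 25 to 47 mm from the pin's axis, carries it past centre. The loop passes round the rail's end only if the pin's -x points along the bracket's -x (within about 0.3 rad).
- bracket: fixed aluminium shelf bracket that carries the steel hanging rail along its x axis. Origin: middle of the underside of its 130 x 80 mm foot, z up. The rail is 22 mm square, centred on y = 0, its top at z = 101 mm. Its drilled tail sticks out on the -x side. Rail and bracket bear at most 40 N of pressing.
- cheek (a point): on the bracket, same axes: middle of the rail's top where the tail leaves the front face of the near cheek (the cheek's top is 9 mm higher). The tail has a vertical through hole, 12 mm wide with a 1 mm chamfer, 13 mm from its end. The rail slides stiffly (15 N) and was pushed in only roughly: the hole's centre is anywhere from 26 to 52 mm in front of (-x) this point; it is not measured.
- tin: bystander: steel collar-stay tin 94 x 64 x 27 mm, origin under its centre
- bottle: bystander: clear plastic spray bottle, 66 mm diameter, 181 mm tall, origin under its centre
- thimble: bystander: thimble, 21 mm diameter, 24 mm tall, origin under its centre
- stick: bystander: flat bamboo crease stick 180 x 24 x 6 mm, origin under its centre

How it is judged:
On the way:
1. the linchpin is through the hole of the rail's tail, flange down on the rail, with its ring still open (z of pin_grip in the frame of bracket between 0.132 and 0.1385 m and y of pin_grip in the frame of bracket between -0.006 and 0.006 m and x of pin_grip in the frame of bracket between -0.098 and -0.06 m and angle between pin_grip's own z axis and vertical below 0.12 rad and value of joint ring below 0.6 rad), for 0.2 s.
At the end, for the whole second after the job is handed in: The linchpin stands in the hole of the rail's tail with its flange down on the rail (within 2.5 mm) and upright within 0.12 rad, and its ring is snapped shut (joint above 1.45 rad) round the rail's end with the far arc below the rail (z of pin_grip in the frame of bracket between 0.132 and 0.1385 m and y of pin_grip in the frame of bracket between -0.006 and 0.006 m and x of pin_grip in the frame of bracket between -0.098 and -0.06 m and angle between pin_grip's own z axis and vertical below 0.12 rad and value of joint ring above 1.45 rad and z of ring_arc in the frame of bracket below 0.074 m); the robot touches nothing.
It fails at once if the rail or its bracket is pressed with more than 40 N (contact force between bracket and anything else above 40 N).
It fails at once if the tin is moved more than 20 mm (distance of tin from where it was at the start of the episode above 0.02 m).
It fails at once if the spray bottle is moved more than 20 mm or tipped (distance of bottle from where it was at the start of the episode above 0.02 m or angle between bottle's own z axis and vertical above 0.3 rad).
It fails at once if the thimble is moved more than 20 mm or tipped (distance of thimble from where it was at the start of the episode above 0.02 m or angle between thimble's own z axis and vertical above 0.5 rad).
It fails at once if the stick is moved more than 20 mm (distance of stick from where it was at the start of the episode above 0.02 m).
It also fails if it takes over 72 s, if anything falls off the work surface, if the arm or the gripper's body presses on something with over 40 N, if the wrist force passes 120 N, or if a joint passes its speed limit or range.

## Working session

There is one attempt and no reset: what is moved stays moved. The work goes in short steps, Python scripts to look and compute and a tool call to move; the robot and the scene stay as the last step left them, time stands still between calls to the robot, and variables do not carry over. Pictures are saved under pics/ and viewed, about 8 in all and at most 12, crops included, and the job is handed in when it is done.

Besides the shell and the picture viewer there is one more tool, called after ">>>" as name(argument=value, ...) on one line, values as JSON. drive_tool: Moves the arm, as the interface text tells. Its arguments: {"type":"object","properties":{"motion":{"type":"array","items":{"type":"array"}}},"required":["motion"]}

```bash
mkdir -p pics; ls; python3 - <<'E'
from plant import manip
import cv2,numpy as np,pickle
print(manip.state(), manip.pinch_z)
a={}
for n in("scene","top","wrist"):
    f=manip.grab_frame(n);a[n]=f
    print(n,f["camera_matrix"],f.get("world_from_camera",f.get("T_tool_cam")))
pickle.dump(a,open("f0.pkl","wb"))
cv2.imwrite("pics/a.png",cv2.resize(a["top"]["img"],(800,600),interpolation=cv2.INTER_CUBIC))
cv2.imwrite("pics/b.png",cv2.resize(a["scene"]["img"],(800,600),interpolation=cv2.INTER_CUBIC))
E
```

```text
pics
{'time': 0.0, 'joint_pos': array([-1.25800583e+00,  5.33586779e-02,  1.61431199e+00,  3.17931662e-06,
        1.47600916e+00, -1.19021733e-01]), 'joint_vel': array([-8.76401584e-07,  7.26040497e-04, -7.05869440e-04,  7.79271251e-04,
       -8.26713670e-04, -8.23471671e-04]), 'joint_efforts': array([-1.95075285e-03, -3.93694282e+01, -3.70172489e+01, -2.61788746e-04,
        7.00308665e-03, -1.69698666e-05]), 'tool_pos': array([ 0.26136596, -0.56702881,  0.23005115]), 'tool_rot': array([ 0.59597699, -0.59503752,  0.38184404, -0.38070581]), 'contact_force': array([ 0.90972612, -0.56263262,  0.31044829]), 'ft_torque': array([-0.03334601, -0.040206  ,  0.03801329]), 'gripper_width': 1.001913991605732} -0.0187
scene [[362.8904354    0.         258.35352402]
 [  0.         362.8904354  194.1871875 ]
 [  0.           0.           1.        ]] [[ 1.78070900e-01  7.62924194e-01 -6.21480031e-01  1.01823754e+00]
 [ 9.84017613e-01 -1.37866290e-01  1.12704142e-01 -8.49934172e-02]
 [ 3.03570636e-04 -6.31616625e-01 -7.75280818e-01  6.35952102e-01]
 [ 0.00000000e+00  0.00000000e+00  0.00000000e+00  1.00000000e+00]]
top [[366.60328464   0.         256.31222928]
 [  0.         366.60328464 191.91053774]
 [  0.           0.           1.        ]] [[ 0.01662709 -0.99571266  0.09099367  0.48925438]
 [-0.99980833 -0.0156164   0.01180803 -0.00191198]
 [-0.01033641 -0.09117256 -0.99578146  0.88238569]
 [ 0.          0.          0.          1.        ]]
wrist [[297.30440934   0.         254.41424785]
 [  0.         297.30440934 191.46673035]
 [  0.           0.           1.        ]] [[ 9.99999583e-01  2.64223300e-04 -8.73995421e-04  7.78466030e-04]
 [ 9.12790456e-04 -3.12632439e-01  9.49873742e-01 -1.42715470e-01]
 [-2.22605451e-05 -9.49874143e-01 -3.12632550e-01  7.97846895e-02]
 [ 0.00000000e+00  0.00000000e+00  0.00000000e+00  1.00000000e+00]]
```

View pics/a.png

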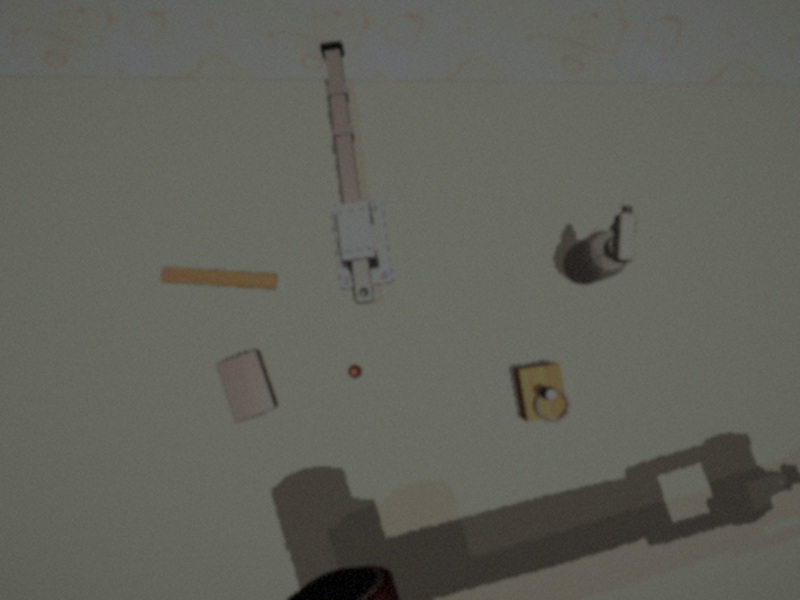

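View pics/b.png

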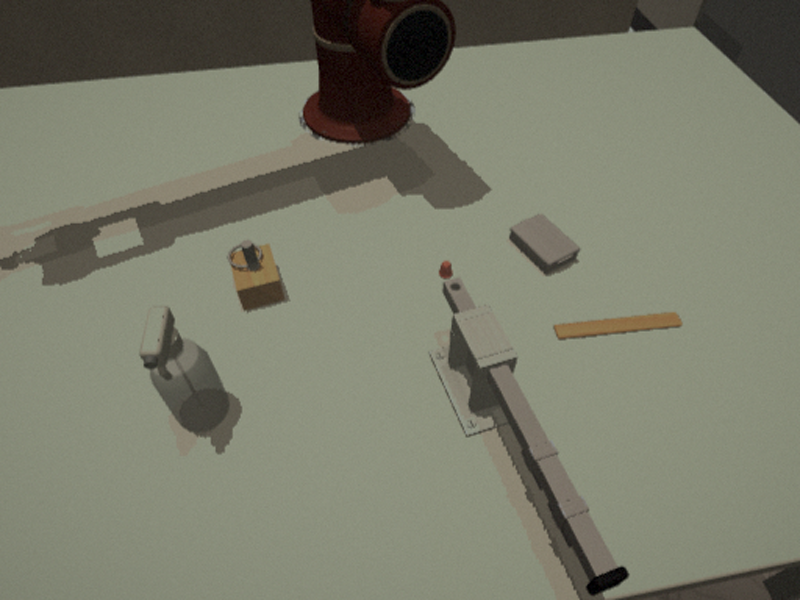

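```bash
cat > h.py <<'E'
import numpy as np
from scipy.spatial.transform import Rotation as R
def ray(f,u,v,z,T=None):
    K=f["camera_matrix"];T=f["world_from_camera"] if T is None else T
    d=T[:3,:3]@np.linalg.inv(K)@[u,v,1]; o=T[:3,3]
    return o+d*(z-o[2])/d[2]
def toolT(s):
    T=np.eye(4);q=s["tool_rot"];T[:3,:3]=R.from_quat([q[1],q[2],q[3],q[0]]).as_matrix();T[:3,3]=s["tool_pos"];return T
E
python3 - <<'E'
import pickle,numpy as np
from h import *
a=pickle.load(open("f0.pkl","rb"));t=a["top"];s=a["scene"]
k=.64
for n,p,z in[("hole",(363,292),.101),("railend",(364,302),.101),("railfar",(333,52),.101),("pinhead",(548,393),.09),("ringc",(550,404),.051),("ringarc",(550,420),.051),("blk1",(518,366),.044),("blk2",(559,362),.044),("blk3",(525,419),.044)]:
    print(n,ray(t,p[0]*k,p[1]*k,z).round(4))
for n,p,z in[("hole",(455,286),.101),("pinhead",(250,243),.09),("thimble",(446,265),.024)]:
    print("s",n,ray(s,p[0]*k,p[1]*k,z).round(4))
print(toolT(__import__('plant').manip.state()).round(3))
E
```

```text
hole [0.5707 0.059  0.101 ]
railend [0.5569 0.0573 0.101 ]
railfar [0.9146 0.1096 0.101 ]
pinhead [ 0.4372 -0.196   0.09  ]
ringc [ 0.4191 -0.2083  0.051 ]
ringarc [ 0.3965 -0.2081  0.051 ]
blk1 [ 0.4722 -0.1641  0.044 ]
blk2 [ 0.4789 -0.2235  0.044 ]
blk3 [ 0.3965 -0.174   0.044 ]
s hole [0.5732 0.0608 0.101 ]
s pinhead [ 0.4392 -0.1924  0.09  ]
s thimble [0.4669 0.0783 0.024 ]
[[ 0.418 -0.     0.908  0.261]
 [-0.908  0.002  0.418 -0.567]
 [-0.002 -1.     0.     0.23 ]
 [ 0.     0.     0.     1.   ]]
```

>>> drive_tool(motion=[[[-0.84, 0, 1], [0, 0, 0], -1], [[-0.84, 0, 1], [0, 0, 0], -1], [[-0.84, 0, 1], [0, 0, 0], -1], [[-0.84, 0, 1], [0, 0, 0], -1], [[-0.84, 0, 1], [0, 0, 0], -1], [[-0.84, 0, 1], [0, 0, 0], -1], [[-0.84, 0, 1], [0, 0, 0], -1], [[-0.84, 0.2, 1], [0, 0, 0], -1], [[-0.84, 0.4, 1], [0, 0, 0], -1], [[-0.84, 0.4, 1], [0, 0, 0], -1], [[-0.84, 0.4, 1], [0, 0, 0], -1], [[-0.84, 0.2, 1], [0, 0, 0], -1]])

```text
time: 1.35
tool_pos: [0.4283, -0.2115, 0.1899]
tool_rot: [0.596, -0.595, 0.382, -0.381]
contact_force: [-0.5, 0.0, -0.0]
gripper_width: 1.002
```

>>> drive_tool(motion=[[[-0.5, 0, 0.68], [0, 1, 0], -1], [[0, 0, 0], [0, 1, 0], -1], [[0, 0, 0], [0, 0.5, 0], -1], [[0, 0, 0], [0, 0, 0], -1], [[0, 0, 0], [0, 0, 0], -1]])

```text
time: 1.85
tool_pos: [0.4386, -0.1947, 0.1911]
tool_rot: [-0.551, 0.551, -0.444, 0.443]
contact_force: [-0.2, -0.2, 0.5]
gripper_width: 0.999
```

```bash
python3 - <<'E'
from plant import manip
import cv2,numpy as np,pickle
from h import *
s=manip.state();f=manip.grab_frame("wrist");f["s"]=s
T=toolT(s);print(s["time"],T.round(4),s["contact_force"])
pickle.dump(f,open("f1.pkl","wb"))
cv2.imwrite("pics/c.png",cv2.convertScaleAbs(cv2.resize(f["img"],(800,600),interpolation=cv2.INTER_CUBIC),alpha=1.5))
E
```

```text
1.85 [[ 2.129e-01 -3.000e-04  9.771e-01  4.386e-01]
 [-9.771e-01  2.000e-04  2.129e-01 -1.947e-01]
 [-2.000e-04 -1.000e+00 -2.000e-04  1.911e-01]
 [ 0.000e+00  0.000e+00  0.000e+00  1.000e+00]] [-0.23515108 -0.18274664  0.50870314]
```

View pics/c.png

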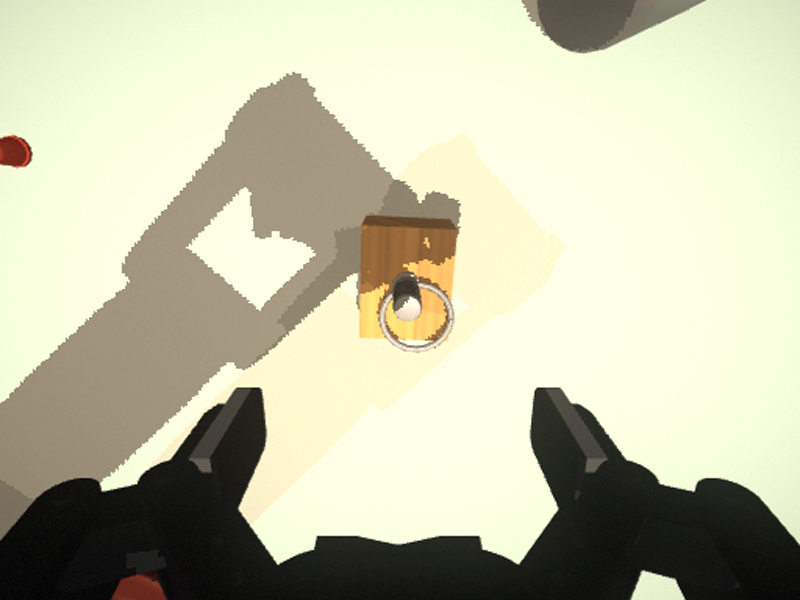

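```bash
python3 - <<'E'
import pickle,numpy as np
from h import *
f=pickle.load(open("f1.pkl","rb"));T=toolT(f["s"]);Tc=T@f["T_tool_cam"];k=.64
P={}
for n,p,z in[("head",(408,308),.09),("headbase",(405,277),.055),("ringc",(417,316),.051),("ringL",(381,318),.051),("ringR",(453,315),.051),("arc",(419,349),.051),("bl",(361,336),.044),("br",(455,338),.044),("tr",(457,227),.044),("tl",(361,225),.044)]:
    P[n]=ray(f,p[0]*k,p[1]*k,z,Tc);q=np.linalg.inv(T)@[*P[n],1];print(n,P[n].round(4),"tool xz",q[[0,2]].round(4))
g=f["range_z"];
for p in[(408,308),(430,240)]: print(g[int(p[1]*k),int(p[0]*k)],[ (Tc@[*(np.linalg.inv(f["camera_matrix"])@[p[0]*k,p[1]*k,1]*g[int(p[1]*k),int(p[0]*k)]),1])[2]])
E
```

```text
head [ 0.4346 -0.2022  0.09  ] tool xz [ 0.0065 -0.0055]
headbase [ 0.4423 -0.1992  0.055 ] tool xz [0.0053 0.0027]
ringc [ 0.4173 -0.2128  0.051 ] tool xz [ 0.0132 -0.0247]
ringL [ 0.411  -0.1903  0.051 ] tool xz [-0.0101 -0.0261]
ringR [ 0.4229 -0.2355  0.051 ] tool xz [ 0.0366 -0.024 ]
arc [ 0.3948 -0.2194  0.051 ] tool xz [ 0.0149 -0.048 ]
bl [ 0.3928 -0.18    0.044 ] tool xz [-0.024  -0.0417]
br [ 0.4049 -0.2423  0.044 ] tool xz [ 0.0394 -0.0431]
tr [ 0.4779 -0.2247  0.044 ] tool xz [0.0378 0.032 ]
tl [ 0.4663 -0.1659  0.044 ] tool xz [-0.0222  0.0332]
0.25731954 [np.float64(0.09093961385839941)]
0.29179695 [np.float64(0.04500897356754291)]
```

```bash
cat >> h.py <<'E'
def cloud(f,Tc):
    g=f["range_z"];v,u=np.indices(g.shape);K=f["camera_matrix"]
    c=np.stack([(u-K[0,2])*g/K[0,0],(v-K[1,2])*g/K[1,1],g],-1)
    P=c@Tc[:3,:3].T+Tc[:3,3];P[g==0]=np.nan;return P
E
python3 - <<'E'
import pickle
from h import *
f=pickle.load(open("f1.pkl","rb"));T=toolT(f["s"])
a=pickle.load(open("f0.pkl","rb"))
for n,F,Tc in[("wrist",f,T@f["T_tool_cam"]),("top",a["top"],a["top"]["world_from_camera"]),("scene",a["scene"],a["scene"]["world_from_camera"])]:
    P=cloud(F,Tc).reshape(-1,3);near=(np.hypot(P[:,0]-.43,P[:,1]+.2)<.06)
    h=P[near&(P[:,2]>.086)&(P[:,2]<.1)];print(n,len(h),np.median(h,0).round(4),(h.max(0)+h.min(0))[:2]/2,np.ptp(h,axis=0))
    b=P[near&(np.abs(P[:,2]-.051)<.004)];print("  ring",len(b),b.mean(0))
    r=P[(np.abs(P[:,2]-.101)<.004)&(np.abs(P[:,0]-.57)<.04)&(np.abs(P[:,1]-.06)<.03)];print("  rail",len(r),r.min(0) if len(r) else 0,r.max(0) if len(r) else 0)
E
```

```text
wrist 259 [ 0.4351 -0.2015  0.09  ] [ 0.4346383  -0.20163088] [0.01605924 0.0154056  0.00575211]
  ring 512 [ 0.41731762 -0.212149    0.05220494]
  rail 0 0 0
top 45 [ 0.4362 -0.1992  0.0884] [ 0.43706743 -0.20026668] [0.01467883 0.01433137 0.00474521]
  ring 105 [ 0.41735397 -0.21047479  0.05122935]
  rail 219 [0.559459   0.04665197 0.09705059] [0.60972246 0.07359409 0.10439706]
scene 35 [ 0.4389 -0.1972  0.0885] [ 0.43864994 -0.19816109] [0.01509869 0.01496713 0.00477975]
  ring 93 [ 0.42640254 -0.20850044  0.0509833 ]
  rail 220 [0.55918521 0.04835074 0.09707219] [0.60998372 0.07762037 0.10226829]
```

>>> drive_tool(motion=[[[0, 0, 0], [0, -1, 0], -1], [[0, 0, 0], [0, -1, 0], -1], [[0, 0, 0], [0, -1, 0], -1], [[0, 0, 0], [0, -0.8, 0], -1], [[0.15, 1, -0.3], [0, 0, 0], -1], [[0, 0, 0], [0, 0, 0], -1], [[0, 0, 0], [0, 0, 0], -1]])

```text
time: 2.6
tool_pos: [0.4339, -0.2017, 0.1659]
tool_rot: [0.616, -0.616, 0.348, -0.347]
contact_force: [-0.2, -0.1, 0.9]
gripper_width: 1.0
```

```bash
python3 - <<'E'
from plant import manip
import cv2,pickle
from h import *
s=manip.state();f=manip.grab_frame("wrist");f["s"]=s
T=toolT(s);print(s["time"],T.round(4))
pickle.dump(f,open("f2.pkl","wb"))
P=cloud(f,T@f["T_tool_cam"]).reshape(-1,3);near=(np.hypot(P[:,0]-.43,P[:,1]+.2)<.06)
h=P[near&(P[:,2]>.086)&(P[:,2]<.1)];m=(h.max(0)+h.min(0))/2;print(len(h),np.median(h,0),m,np.linalg.inv(T)@[*m,1])
cv2.imwrite("pics/d.png",cv2.convertScaleAbs(cv2.resize(f["img"][100:292,128:384],(800,600),interpolation=cv2.INTER_CUBIC),alpha=1.3))
E
```

```text
2.6 [[ 5.182e-01 -1.200e-03  8.553e-01  4.339e-01]
 [-8.553e-01  1.100e-03  5.182e-01 -2.017e-01]
 [-1.500e-03 -1.000e+00 -5.000e-04  1.659e-01]
 [ 0.000e+00  0.000e+00  0.000e+00  1.000e+00]]
318 [ 0.43509356 -0.20119483  0.08993253] [ 0.43477394 -0.20149097  0.0887929 ] [4.45554014e-04 7.71311228e-02 9.06502564e-04 1.00000000e+00]
```

View pics/d.png

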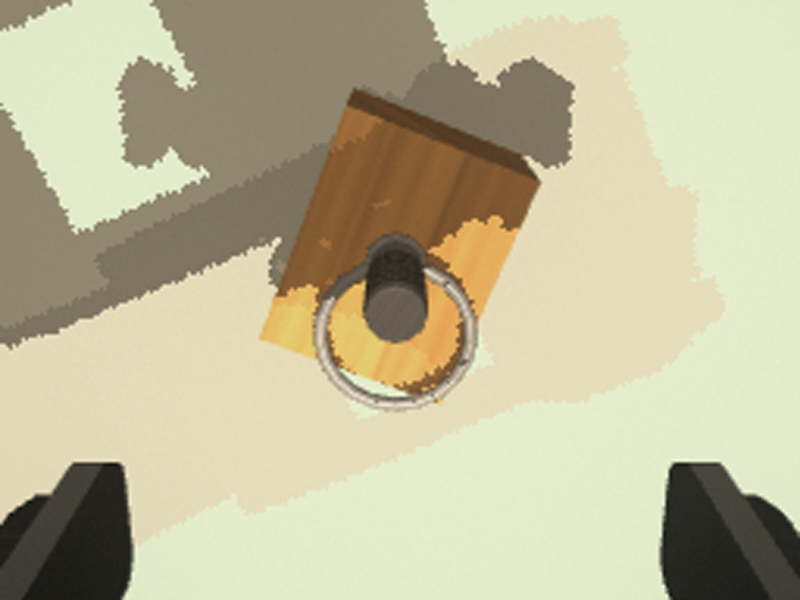

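>>> drive_tool(motion=[[[0.01, 1, 0.03], [0, 0, 0], -1], [[0, 1, 0], [0, 0, 0], -1], [[0, 1, 0], [0, 0, 0], -1], [[0, 0.8, 0], [0, 0, 0], -1], [[0, 0.4, 0], [0, 0, 0], -1], [[0, 0, 0], [0, 0, 0], 1], [[0, 0, 0], [0, 0, 0], 1], [[0, 0, 0], [0, 0, 0], 1], [[0, 0, 0], [0, 0, 0], 1], [[0, 0, 0], [0, 0, 0], 1], [[0, 0, 0], [0, 0, 0], 1], [[0, 0, 0], [0, 0, 0], 1]])

```text
time: 3.85
tool_pos: [0.4356, -0.2019, 0.0624]
tool_rot: [0.616, -0.616, 0.347, -0.347]
contact_force: [-1.6, 1.2, 6.6]
gripper_width: 0.166
```

>>> drive_tool(motion=[[[0, 0, 0], [0, 0, 0], 1], [[0, 0, 0], [0, 0, 0], 1], [[0, 0, 0], [0, 0, 0], 1]])

```text
time: 4.15
tool_pos: [0.4356, -0.2019, 0.0624]
tool_rot: [0.616, -0.616, 0.347, -0.347]
contact_force: [-1.3, 2.8, 5.8]
gripper_width: 0.167
```

>>> drive_tool(motion=[[[0, -0.4, 0], [0, 0, 0], 1], [[0, -0.8, 0], [0, 0, 0], 1], [[0, -1, 0], [0, 0, 0], 1], [[0, -1, 0], [0, 0, 0], 1], [[0, -1, 0], [0, 0, 0], 1], [[0, -0.9, 0], [0, 0.58, 0], 1], [[0, 0, 0], [0, 1, 0], 1], [[0, 0, 0], [0, 1, 0], 1], [[0, 0, 0], [0, 1, 0], 1], [[0, 0, 0], [0, 1, 0], 1]])

```text
time: 5.15
tool_pos: [0.4348, -0.2015, 0.1889]
tool_rot: [-0.534, 0.534, -0.463, 0.463]
contact_force: [0.3, -0.2, -0.6]
gripper_width: 0.166
```

>>> drive_tool(motion=[[[-0.5, 0, 0.3], [0, 0, 0], 1], [[-1, 0, 0.48], [0, 0, 0], 1], [[-1, 0, 0.48], [0, 0, 0], 1], [[-1, 0, 0.48], [0, 0, 0], 1], [[-1, 0, 0.48], [0, 0, 0], 1], [[-1, 0, 0.48], [0, 0, 0], 1], [[-1, 0, 0.48], [0, 0, 0], 1], [[-1, 0, 0.48], [0, 0, 0], 1], [[-1, 0, 0.48], [0, 0, 0], 1], [[-1, 0, 0.48], [0, 0, 0], 1], [[-0.1, 0, 0], [0, 0, 0], 1], [[0, 0, 0], [0, 0, 0], 1]])

```text
time: 6.35
tool_pos: [0.5142, 0.0529, 0.1887]
tool_rot: [-0.535, 0.536, -0.462, 0.462]
contact_force: [-0.0, -0.7, -1.3]
gripper_width: 0.162
```

>>> drive_tool(motion=[[[0, 0, 0], [0, 0, 0], 1], [[0, 0, 0], [0, 0, 0], 1], [[0, 0, 0], [0, 0, 0], 1]])

```text
time: 6.65
tool_pos: [0.5144, 0.0518, 0.1888]
tool_rot: [-0.535, 0.535, -0.463, 0.463]
contact_force: [-0.9, 0.2, -1.3]
gripper_width: 0.165
```

```bash
python3 - <<'E'
from plant import manip
import cv2,pickle
from h import *
s=manip.state();f=manip.grab_frame("wrist");f["s"]=s
T=toolT(s);print(s["time"],T.round(4),s["contact_force"],s["gripper_width"])
pickle.dump(f,open("f3.pkl","wb"))
P=cloud(f,T@f["T_tool_cam"]).reshape(-1,3)
r=P[(np.abs(P[:,2]-.101)<.004)&(np.abs(P[:,1]-.06)<.04)];print(len(r),r.min(0),r.max(0))
cv2.imwrite("pics/e.png",cv2.convertScaleAbs(cv2.resize(f["img"],(800,600),interpolation=cv2.INTER_CUBIC),alpha=1.3))
E
```

```text
6.65 [[ 1.438e-01  0.000e+00  9.896e-01  5.144e-01]
 [-9.896e-01 -1.000e-04  1.438e-01  5.180e-02]
 [ 1.000e-04 -1.000e+00  0.000e+00  1.888e-01]
 [ 0.000e+00  0.000e+00  0.000e+00  1.000e+00]] [-0.86294765  0.17191843 -1.29122687] 0.16545419124724545
2296 [0.55561503 0.04179199 0.09731875] [0.6184889  0.08612395 0.10437868]
```

View pics/e.png

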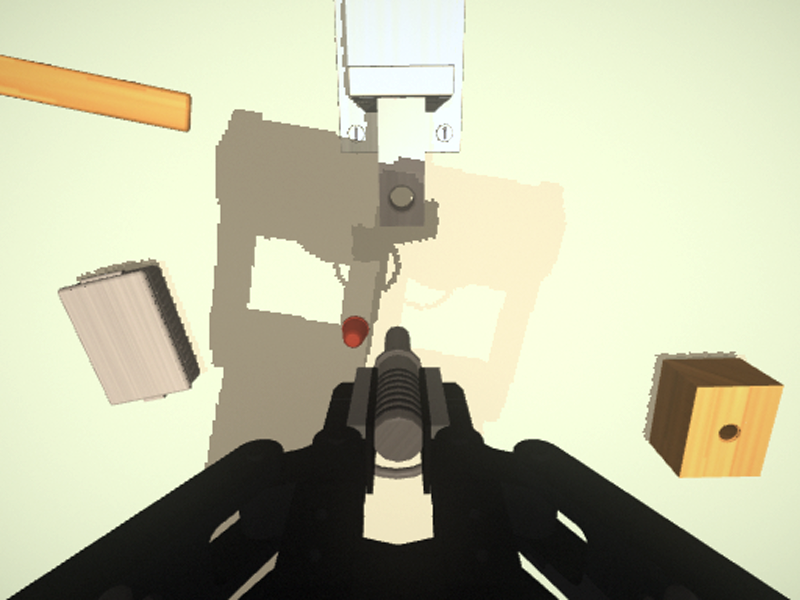

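```bash
python3 - <<'E'
import pickle,cv2
from h import *
f=pickle.load(open("f3.pkl","rb"));T=toolT(f["s"]);Tc=T@f["T_tool_cam"];k=.64;Ti=np.linalg.inv(T)
g=cv2.cvtColor(f["img"],cv2.COLOR_BGR2GRAY)
np.set_printoptions(linewidth=250)
print(g[116:146,236:278:1])
def q(u,v,z):return (Ti@[*ray(f,u,v,z,Tc),1])[[0,2]].round(4)
for n,p,z in[("hole",(402,197),.101),("endL",(379,226),.101),("endR",(425,226),.101),("edgeL",(378,105),.101),("edgeR",(425,105),.101),("cheekbase",(402,97),.101),("head",(398,438),.2165),("tipfar",(397,327),.139),("shaftL",(385,340),.142),("shaftR",(410,340),.142)]: print(n,q(p[0]*k,p[1]*k,z))
E
```

```text
[[116 115 116 ... 184 184 184]
 [115 116 116 ... 184 183 184]
 [115 116 115 ... 184 184 183]
 ...
 [117 115 117 ... 101 101 102]
 [116 115 116 ... 102 103 102]
 [115 115 113 ... 102 102 102]]
hole [0.0029 0.0565]
endL [-0.0085  0.0423]
endR [0.0143 0.0424]
edgeL [-0.0083  0.098 ]
edgeR [0.0133 0.098 ]
cheekbase [0.0027 0.1014]
head [ 0.001  -0.0001]
tipfar [0.0005 0.0036]
shaftL [-0.0048 -0.0014]
shaftR [ 0.0063 -0.0014]
```

>>> drive_tool(motion=[[[0.08, 0, 0.6], [0, 0, 0], 1], [[0, 0, 0.6], [0, 0, 0], 1], [[0, 0, 0.6], [0, 0, 0], 1], [[0, 0, 0.45], [0, 0, 0], 1], [[0, 0.5, 0], [0, 0, 0], 1], [[0, 0.5, 0], [0, 0, 0], 1], [[0, 0.3, 0], [0, 0, 0], 1], [[0, 0, 0], [0, 0, 0], 1], [[0, 0, 0], [0, 0, 0], 1], [[0, 0, 0], [0, 0, 0], 1]])

```text
time: 7.7
tool_pos: [0.5706, 0.0587, 0.1569]
tool_rot: [0.535, -0.535, 0.462, -0.463]
contact_force: [-0.4, -0.5, -1.1]
gripper_width: 0.164
```

```bash
python3 - <<'E'
from plant import manip
import cv2,pickle
from h import *
s=manip.state();f=manip.grab_frame("wrist");f["s"]=s
T=toolT(s);t0=toolT(pickle.load(open("f3.pkl","rb"))["s"])
print(s["time"],s["contact_force"],(np.linalg.inv(t0)@T).round(4))
pickle.dump(f,open("f4.pkl","wb"))
w=cv2.resize(f["img"][150:290,160:350],(400,295),interpolation=cv2.INTER_CUBIC)
t=manip.grab_frame("top")["img"];t=cv2.resize(t[150:220,190:285],(400,295),interpolation=cv2.INTER_CUBIC)
cv2.imwrite("pics/f.png",cv2.convertScaleAbs(np.hstack([w,t]),alpha=1.4))
E
```

```text
7.7 [-0.38700959 -0.52888322 -1.08335857] [[ 1.00e+00  0.00e+00 -1.30e-03  1.20e-03]
 [-0.00e+00  1.00e+00 -9.00e-04  3.19e-02]
 [ 1.30e-03  9.00e-04  1.00e+00  5.66e-02]
 [ 0.00e+00  0.00e+00  0.00e+00  1.00e+00]]
```

View pics/f.png

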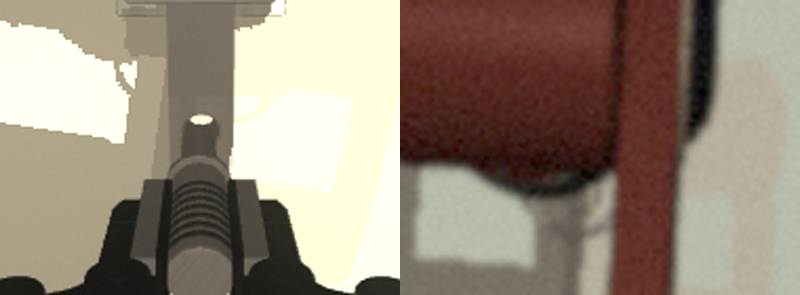

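```bash
python3 - <<'E'
import pickle,cv2
from h import *
f=pickle.load(open("f4.pkl","rb"));T=toolT(f["s"]);Tc=T@f["T_tool_cam"];Ti=np.linalg.inv(T)
g=cv2.cvtColor(f["img"],cv2.COLOR_BGR2GRAY)
print(g[198:222,246:266].tolist().__str__().replace("],","],\n"))
def q(x,y,z):return (Ti@[*ray(f,160+x*.475,150+y*.4746,z,Tc),1])[[0,2]].round(4)
for n,x,y,z in[("holefar",200,113,.101),("holefarbottom",200,113,.079),("tipfar",200,124,.106),("edgeL",168,100,.101),("edgeR",232.5,100,.101),("shL",184,140,.110),("shR",217,140,.110)]: print(n,q(x,y,z))
E
```

```text
[[77, 78, 80, 81, 80, 79, 79, 82, 85, 82, 83, 82, 85, 82, 84, 84, 83, 82, 82, 81],
 [78, 79, 81, 81, 81, 78, 80, 83, 84, 83, 82, 83, 84, 85, 83, 83, 84, 82, 82, 82],
 [78, 80, 80, 81, 80, 79, 79, 83, 83, 84, 84, 84, 83, 85, 84, 84, 82, 82, 83, 81],
 [79, 78, 80, 80, 80, 79, 79, 82, 84, 83, 83, 82, 84, 85, 84, 83, 84, 83, 82, 82],
 [80, 79, 79, 80, 79, 80, 79, 82, 84, 84, 82, 83, 84, 84, 84, 84, 82, 82, 83, 83],
 [80, 79, 80, 79, 80, 79, 80, 84, 81, 81, 81, 79, 83, 84, 85, 84, 83, 83, 83, 82],
 [80, 79, 80, 79, 80, 74, 79, 101, 128, 128, 125, 99, 99, 78, 81, 83, 83, 82, 83, 83],
 [80, 79, 80, 78, 78, 133, 185, 185, 185, 185, 185, 184, 184, 153, 99, 78, 84, 82, 83, 83],
 [79, 79, 75, 71, 129, 185, 185, 184, 185, 185, 185, 185, 186, 185, 178, 67, 77, 83, 82, 83],
 [79, 74, 66, 61, 95, 182, 184, 185, 185, 186, 186, 194, 193, 188, 118, 57, 62, 76, 82, 81],
 [79, 69, 59, 54, 54, 66, 152, 180, 153, 183, 183, 188, 122, 118, 57, 55, 57, 71, 77, 83],
 [75, 66, 53, 54, 55, 55, 54, 55, 57, 58, 81, 55, 56, 56, 56, 55, 57, 64, 72, 83],
 [69, 62, 52, 54, 55, 55, 55, 55, 56, 56, 54, 54, 55, 55, 57, 
[... 402 characters left out ...]
 55, 53, 52, 53, 55, 71, 75, 82],
 [62, 52, 53, 54, 54, 54, 55, 55, 55, 55, 55, 54, 53, 53, 52, 53, 59, 76, 78, 82],
 [64, 53, 53, 53, 54, 53, 55, 55, 56, 55, 55, 53, 54, 54, 52, 52, 64, 79, 82, 82],
 [63, 53, 52, 53, 53, 54, 54, 55, 56, 55, 53, 54, 54, 53, 52, 52, 65, 81, 83, 82],
 [56, 52, 53, 53, 54, 54, 55, 57, 55, 54, 55, 54, 53, 54, 53, 52, 68, 82, 82, 83],
 [56, 52, 52, 53, 54, 55, 54, 55, 56, 54, 54, 54, 54, 53, 51, 52, 67, 82, 82, 82],
 [57, 53, 53, 54, 53, 52, 55, 55, 55, 55, 54, 53, 53, 53, 54, 52, 60, 82, 82, 82]]
holefar [0.0011 0.0055]
holefarbottom [ 0.0012 -0.0028]
tipfar [0.0011 0.0035]
edgeL [-0.0096  0.0101]
edgeR [0.0121 0.0101]
shL [-0.0041 -0.0006]
shR [ 0.0067 -0.0006]
```

>>> drive_tool(motion=[[[0, 0.1, 0], [0, 0, 0], 1], [[0, 0.1, 0], [0, 0, 0], 1], [[0, 0.04, 0], [0, 0, 0], 1], [[0, 0.04, 0], [0, 0, 0], 1], [[0, 0, 0], [0, 0, 0], 1]])

```text
time: 8.3
tool_pos: [0.5704, 0.0587, 0.149]
tool_rot: [-0.535, 0.535, -0.462, 0.462]
contact_force: [-0.1, -0.0, -1.2]
gripper_width: 0.163
```

>>> drive_tool(motion=[[[0, 0.04, 0], [0, 0, 0], 1], [[0, 0.04, 0], [0, 0, 0], 1], [[0, 0, 0], [0, 0, 0], 1]])

```text
time: 8.6
tool_pos: [0.5705, 0.0587, 0.1471]
tool_rot: [-0.535, 0.535, -0.462, 0.462]
contact_force: [0.3, -0.3, -1.4]
gripper_width: 0.164
```

>>> drive_tool(motion=[[[0, 0.08, 0], [0, 0, 0], 1], [[0, 0.08, 0], [0, 0, 0], 1], [[0, 0.08, 0], [0, 0, 0], 1], [[0, 0, 0], [0, 0, 0], 1]])

```text
time: 9.0
tool_pos: [0.5703, 0.0587, 0.1408]
tool_rot: [-0.535, 0.535, -0.462, 0.462]
contact_force: [-0.5, -0.1, -2.1]
gripper_width: 0.17
```

>>> drive_tool(motion=[[[0, 0.08, 0], [0, 0, 0], 1], [[0, 0.08, 0], [0, 0, 0], 1], [[0, 0.08, 0], [0, 0, 0], 1], [[0, 0, 0], [0, 0, 0], 1]])

```text
time: 9.4
tool_pos: [0.5703, 0.0587, 0.1348]
tool_rot: [-0.535, 0.535, -0.462, 0.462]
contact_force: [0.7, -0.6, -1.8]
gripper_width: 0.165
```

No contact force; the pin is 16 mm in. Continuing.

>>> drive_tool(motion=[[[0, 0.1, 0], [0, 0, 0], 1], [[0, 0.1, 0], [0, 0, 0], 1], [[0, 0.1, 0], [0, 0, 0], 1], [[0, 0.1, 0], [0, 0, 0], 1], [[0, 0, 0], [0, 0, 0], 1]])

```text
time: 9.9
tool_pos: [0.5702, 0.0587, 0.1247]
tool_rot: [-0.535, 0.535, -0.463, 0.462]
contact_force: [-0.2, -1.0, -1.4]
gripper_width: 0.168
```

>>> drive_tool(motion=[[[0, 0.06, 0], [0, 0, 0], 1], [[0, 0.06, 0], [0, 0, 0], 1], [[0, 0, 0], [0, 0, 0], 1]])

```text
time: 10.2
tool_pos: [0.5704, 0.0588, 0.1221]
tool_rot: [-0.535, 0.535, -0.462, 0.462]
contact_force: [-0.4, -1.2, -1.7]
gripper_width: 0.163
```

>>> drive_tool(motion=[[[0, 0.04, 0], [0, 0, 0], 1], [[0, 0.03, 0], [0, 0, 0], 1], [[0, 0, 0], [0, 0, 0], 1]])

```text
time: 10.5
tool_pos: [0.5705, 0.0588, 0.1205]
tool_rot: [0.535, -0.535, 0.462, -0.462]
contact_force: [-0.4, -0.8, -1.5]
gripper_width: 0.165
```

>>> drive_tool(motion=[[[0, 0.03, 0], [0, 0, 0], 1], [[0, 0, 0], [0, 0, 0], 1]])

```text
time: 10.7
tool_pos: [0.5705, 0.0588, 0.1197]
tool_rot: [-0.535, 0.535, -0.462, 0.462]
contact_force: [0.3, -0.3, -1.9]
gripper_width: 0.165
```

>>> drive_tool(motion=[[[0, 0.02, 0], [0, 0, 0], 1], [[0, 0, 0], [0, 0, 0], 1]])

```text
time: 10.9
tool_pos: [0.5706, 0.0588, 0.1195]
tool_rot: [0.535, -0.535, 0.462, -0.462]
contact_force: [0.1, -0.8, -0.2]
gripper_width: 0.168
```

>>> drive_tool(motion=[[[0, 0.02, 0], [0, 0, 0], 1], [[0, 0, 0], [0, 0, 0], 1]])

```text
time: 11.1
tool_pos: [0.5707, 0.0588, 0.1195]
tool_rot: [0.535, -0.535, 0.462, -0.462]
contact_force: [-2.3, 0.3, 3.2]
gripper_width: 0.167
```

>>> drive_tool(motion=[[[0, 0.02, 0], [0, 0, 0], 1], [[0, 0, 0], [0, 0, 0], 1]])

```text
time: 11.3
tool_pos: [0.5707, 0.0588, 0.1194]
tool_rot: [0.535, -0.535, 0.462, -0.462]
contact_force: [-3.1, -0.8, 7.3]
gripper_width: 0.168
```

>>> drive_tool(motion=[[[0, 0, 0], [0, 0, 0], -0.2], [[0, 0, 0], [0, 0, 0], -0.2], [[0, 0, 0], [0, 0, 0], -0.2], [[0, 0, 0], [0, 0, 0], -0.2], [[0, -0.2, 0], [0, 0, 0], -0.2], [[0, -0.6, 0], [0, 0, 0], -0.2], [[0, -0.8, 0], [0, 0, 0], -0.2], [[0, -0.8, 0], [0, 0, 0], -0.2], [[0, -0.6, 0], [0, 0, 0], -0.2], [[0, 0, 0], [0, 0, 0], -0.2], [[0, 0, 0], [0, 0, 0], -0.2]])

```text
time: 12.4
tool_pos: [0.5706, 0.0587, 0.1937]
tool_rot: [0.535, -0.535, 0.462, -0.463]
contact_force: [-0.9, -0.1, -0.2]
gripper_width: 0.604
```

```bash
python3 - <<'E'
from plant import manip
import cv2,pickle
from h import *
s=manip.state();f=manip.grab_frame("wrist");f["s"]=s
T=toolT(s);Tc=T@f["T_tool_cam"];print(s["time"],T.round(4),s["contact_force"])
pickle.dump(f,open("f5.pkl","wb"))
P=cloud(f,Tc).reshape(-1,3);near=(np.hypot(P[:,0]-.57,P[:,1]-.059)<.012)&(P[:,2]<.155)
h=P[near&(P[:,2]>.142)];m=(h.max(0)+h.min(0))/2;print(len(h),np.median(h,0),m,np.linalg.inv(T)@[*m,1])
w=cv2.resize(f["img"][100:384,66:446],(800,598),interpolation=cv2.INTER_CUBIC)
cv2.imwrite("pics/g.png",cv2.convertScaleAbs(w,alpha=1.3))
E
```

```text
12.4 [[ 1.450e-01  8.000e-04  9.894e-01  5.706e-01]
 [-9.894e-01 -0.000e+00  1.450e-01  5.870e-02]
 [ 1.000e-04 -1.000e+00  8.000e-04  1.937e-01]
 [ 0.000e+00  0.000e+00  0.000e+00  1.000e+00]] [-0.85255257 -0.10884398 -0.20312024]
422 [0.57127059 0.05819034 0.14681374] [0.57050796 0.0582796  0.145226  ] [ 4.04312815e-04  4.84617026e-02 -2.01805237e-04  1.00000000e+00]
```

View pics/g.png

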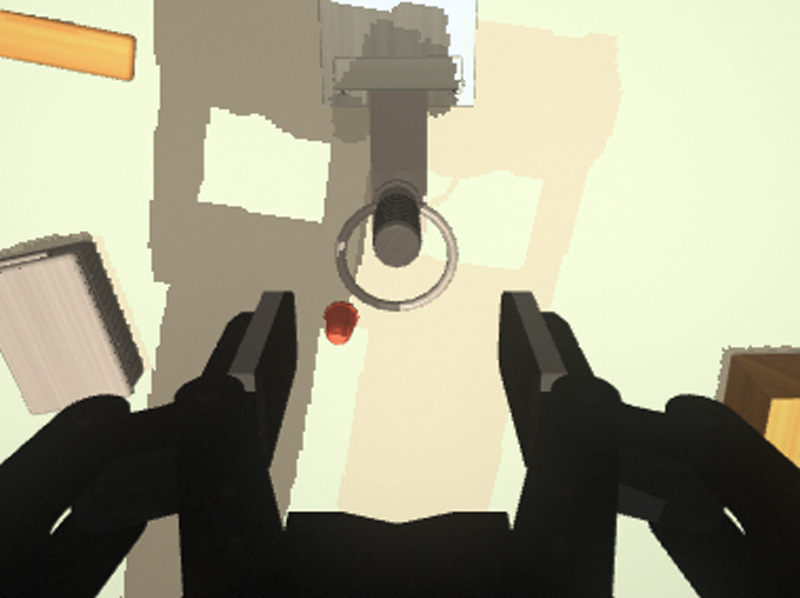

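>>> drive_tool(motion=[[[0, 0, -0.5], [0, 0, 0], 1], [[0, 0, -0.5], [0, 0, 0], 1], [[0, 0, -0.44], [0, 0, 0], 1], [[0, 0, 0], [0, 0, 0], 1], [[0, 0, 0], [0, 0, 0], 1], [[0, 0.6, 0], [0, 0, 0], 1], [[0, 0.8, 0], [0, 0, 0], 1], [[0, 0.8, 0], [0, 0, 0], 1], [[0, 0.5, 0], [0, 0, 0], 1], [[0, 0.3, 0], [0, 0, 0], 1], [[0, 0, 0], [0, 0, 0], 1], [[0, 0, 0], [0, 0, 0], 1]])

```text
time: 13.65
tool_pos: [0.5354, 0.0535, 0.1188]
tool_rot: [0.535, -0.535, 0.462, -0.463]
contact_force: [0.2, -0.0, 0.6]
gripper_width: -0.002
```

>>> drive_tool(motion=[[[0, 0.2, 0], [0, 0, 0], 1], [[0, 0.2, 0], [0, 0, 0], 1], [[0, 0.2, 0], [0, 0, 0], 1], [[0, 0, 0], [0, 0, 0], 1]])

```text
time: 14.05
tool_pos: [0.5346, 0.0536, 0.1027]
tool_rot: [-0.535, 0.535, -0.463, 0.462]
contact_force: [0.1, -0.7, 1.3]
gripper_width: -0.002
```

>>> drive_tool(motion=[[[0, 0.2, 0], [0, 0, 0], 1], [[0, 0.2, 0], [0, 0, 0], 1], [[0, 0.2, 0], [0, 0, 0], 1], [[0, 0, 0], [0, 0, 0], 1]])

```text
time: 14.45
tool_pos: [0.5342, 0.0535, 0.0872]
tool_rot: [-0.535, 0.535, -0.463, 0.462]
contact_force: [0.5, -0.4, 0.7]
gripper_width: 0.0
```

>>> drive_tool(motion=[[[0, 0.2, 0], [0, 0, 0], 1], [[0, 0.15, 0], [0, 0, 0], 1], [[0, 0, 0], [0, 0, 0], 1]])

```text
time: 14.75
tool_pos: [0.5341, 0.0535, 0.0786]
tool_rot: [-0.535, 0.536, -0.463, 0.462]
contact_force: [-1.3, -0.6, 0.2]
gripper_width: 0.002
```

```bash
cat > look.py <<'E'
from plant import manip
import cv2
from h import *
s=manip.state();f=manip.grab_frame("wrist");g=manip.grab_frame("scene")
T=toolT(s);Tc=T@f["T_tool_cam"];print(s["time"],s["tool_pos"],s["contact_force"])
w=cv2.resize(f["img"][60:360,96:416],(400,375),interpolation=cv2.INTER_CUBIC)
c=cv2.resize(g["img"][140:240,250:357],(400,375),interpolation=cv2.INTER_CUBIC)
import sys
cv2.imwrite(sys.argv[1],cv2.convertScaleAbs(np.hstack([w,c]),alpha=1.3))
E
python3 look.py pics/h.png
```

```text
14.75 [0.53411062 0.053475   0.07863516] [-1.2780155  -0.63007081  0.19904191]
```

View pics/h.png

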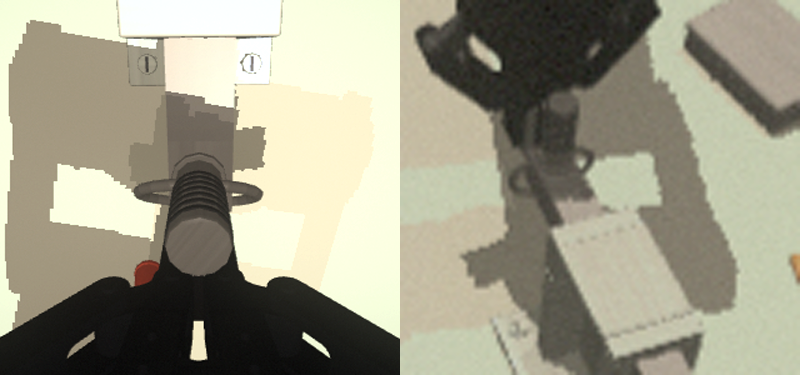

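>>> drive_tool(motion=[[[0, 0.1, 0], [0, 0, 0], 1], [[0, 0, 0], [0, 0, 0], 1], [[0, -0.4, 0], [0, 0, 0], 1], [[0, -0.8, -0.2], [0, 0, 0], 1], [[0, -1, 0], [0, 0, 0], 1], [[0, -1, 0], [0, 0, 0], 1], [[0, -1, 0], [0, 0, 0], 1], [[0, 0, 0], [0, 0, 0], 1], [[0, 0, 0], [0, 0, 0], 1]])

```text
time: 15.75
tool_pos: [0.5303, 0.0528, 0.1831]
tool_rot: [0.535, -0.535, 0.462, -0.463]
contact_force: [-0.1, 0.4, -0.5]
gripper_width: -0.0
```

```bash
python3 look.py pics/i.png
```

```text
15.75 [0.53033966 0.05277754 0.18308822] [-0.13607852  0.41645658 -0.47034335]
```

View pics/i.png

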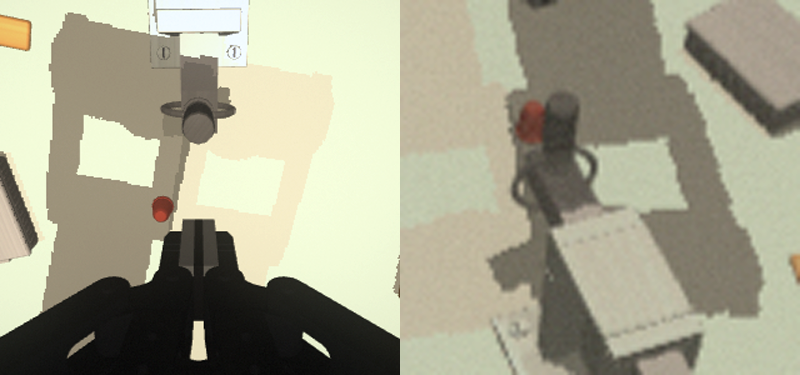

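```bash
python3 - <<'E'
from plant import manip
from h import *
s=manip.state();f=manip.grab_frame("wrist");T=toolT(s);B=T.copy();B[:3,3]=[.5706,.0585,0]
P=cloud(f,T@f["T_tool_cam"]).reshape(-1,3);P=(P-B[:3,3])@T[:3,:3]; # x lateral, y down, z along
z=-P[:,1];n=np.hypot(P[:,0],P[:,2])<.03
h=P[n&(z>.142)&(z<.16)];print("head",len(h),np.median(h,0))
for lo,hi in((.06,.075),(.075,.085),(.085,.095),(.095,.108)):
    r=P[n&(np.abs(P[:,0])>.0145)&(z>lo)&(z<hi)];print(lo,len(r),r.mean(0) if len(r) else 0)
manip.job_done()
E
```

```text
head 559 [ 0.00061252 -0.14693364 -0.00045573]
0.06 25 [ 0.00482333 -0.07351359 -0.00090193]
0.075 56 [ 0.00052135 -0.07901518 -0.0006264 ]
0.085 26 [ 2.28054885e-03 -9.02710588e-02  4.82154205e-05]
0.095 108 [ 0.00145706 -0.10232509 -0.00087229]
the job is handed in; nothing more can be done
```

The linchpin is in the rail's tail with its ring snapped shut, and I handed the job in at about 16 s of the 72 s allowed.

- **Inserting the pin:** I turned the pin to line up with the rail and found the hole with the wrist camera. The pin went in with no side or upward force that I could read. It stopped with the flange down at about 7 N, with the ring still open.
- **Closing the ring:** After letting go, I pushed the ring's outer arc down with the shut fingers, at under about 2 N. I then backed the arm off, and it touches nothing.

**Last checks:**
- The pin's head top measured 146.9 mm against 147 mm for a fully seated pin, and the axis was within about 1 mm of where it went in.
- The ring's side wires lay within 1 mm of the vertical plane through the pin, from z = 102 mm down to about 73 mm, which fits a shut ring.
- The far arc is hidden under the rail, so I inferred its position from the side wires rather than seeing it.
- The arm made no contact with the bystanders that I know of. The tin and thimble show no visible change in the last pictures, but I did not measure any bystander.
- No check failed. The fixed cameras disagreed with the wrist camera by 2–6 mm on the pin's position, so I worked from the wrist camera.

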